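# Assemble the sieve tower for a pond-mud sample

## Task

Set up the sieve tower for the pond-mud practical, piece by piece from the bottom up: stand the steel catch pan in the middle of the blue-rimmed drip tray, then seat on it the fine blue sieve, the medium yellow sieve and the coarse red sieve, and close it with the lid. Set each piece down without dropping it; it must sit upright and fully home on the one below and be let go before the next; leave the jars and all else on the bench where they are.

Things in the scene. Friction and masses are not known exactly. Their poses are not given: they have to be found in the camera images.
- pan_mid (a point): the catch pan: a plain steel cup without any colour or mesh, 64 mm in diameter, 50 mm tall, wall 3.5 mm, flat closed bottom, open top (bore 57 mm). This point: on the axis, half-way up, 25 mm above its flat foot; z up. Loose, about 160 g.
- sieve_fine_mid (a point): blue fine sieve: white pipe, top 20 mm blue, very fine close mesh across its bottom. Body 64 mm dia, 38 mm tall, open top (bore 57 mm); below it a spigot 10 mm tall, 54 mm dia tapering to 44 mm at the foot, which drops into the open top of the piece below until the body rests on its rim. Point: on the axis, half-way up the body, 29 mm above the foot; z up. Loose, stands on its foot, about 90 g.
- sieve_medium_mid (a point): yellow medium sieve: white pipe, top 20 mm yellow, medium mesh across its bottom. Body 64 mm dia, 38 mm tall, open top (bore 57 mm); below it a spigot 10 mm tall, 54 mm dia tapering to 44 mm at the foot, which drops into the open top of the piece below until the body rests on its rim. Point: on the axis, half-way up the body, 29 mm above the foot; z up. Loose, stands on its foot, about 90 g.
- sieve_coarse_mid (a point): red coarse sieve: white pipe, top 20 mm red, coarse open mesh across its bottom. Body 64 mm dia, 38 mm tall, open top (bore 57 mm); below it a spigot 10 mm tall, 54 mm dia tapering to 44 mm at the foot, which drops into the open top of the piece below until the body rests on its rim. Point: on the axis, half-way up the body, 29 mm above the foot; z up. Loose, stands on its foot, about 90 g.
- lid_knob (a point): lid: steel disc 64 mm dia, 6 mm thick; under it a spigot 8 mm tall, 54 mm dia tapering to 44 mm (its foot), which drops into a sieve's open top until the disc rests on the rim; on it a black upright knob 24 mm dia, 38 mm tall. Point: in the knob on the axis, 40 mm above the foot, 32 mm above the disc's underside, 26 mm above its top; z up. Loose, about 90 g.
- tray: white enamel drip tray with a blue rim, rectangular, 160 mm (its x) by 200 mm (its y), 18 mm tall, floor 3 mm thick, walls 3 mm; fixed to the bench. Origin: centre of its underside; z up. (A round white dish with turquoise wax, 29 mm tall, also fixed, is something else.)
- jar_white_mid (a point): specimen jar, clear glass with brown contents and a white screw cap, 62 mm in diameter, 85 mm tall, standing loose, about 200 g. A bystander. This point: on the axis, 42 mm above its foot; z up.
- jar_gold_mid (a point): specimen jar, clear glass with brown contents and a gold-coloured screw cap, 62 mm in diameter, 85 mm tall, standing loose, about 200 g. A bystander. This point: on the axis, 42 mm above its foot; z up.
- jar_green_mid (a point): specimen jar, clear glass with brown contents and a green screw cap, 62 mm in diameter, 85 mm tall, standing loose, about 200 g. A bystander. This point: on the axis, 42 mm above its foot; z up.
- petri_mid (a point): petri dish with a few brown scraps, 70 mm in diameter, 15 mm tall, clear, standing loose among the other things, about 50 g. A bystander. This point: its centre; z up.

How it is judged:
By the outcome, as a careful person would: the job done as asked, in the order asked, and still so for the second after the job is handed in, with the robot touching nothing.
It also fails if it takes over 136 s, if anything falls off the work surface, if the arm or the gripper's body presses on something with over 40 N, if the wrist force passes 120 N, or if a joint passes its speed limit or range.

## Robot

A 6-joint arm with a two-finger parallel gripper is mounted at the origin on the work surface. World frame = base frame: x ahead of the robot, y to its left, z up, the work surface at z = 0. Lengths are in m, angles in degrees, forces in N, time in s.
With the tool pointing down it reaches from about 0.25 to 0.8 m from the base axis. Payload 3.9 kg.
Tool frame: the origin (TCP) lies on the front face of the gripper's body, between the roots of the fingers; the fingertips stand bot.tip_extent ahead of it and the grasp point (between the pads) lies 54 mm ahead of it (bot.tip_extent is the distance from the TCP to the fingertips, in m); z points along the fingers, y is the line along which they close (so a half turn about z gives the same grasp; the last joint's range is limited). The gripper opens to 85 mm and grips with 20 to 120 N. Pads are 22 mm wide; open, the fingers measure 114 mm over their backs; the gripper's body (76 mm by 85 mm) begins 54 mm behind the grasp point. The pads swing forward as they close: fully open they stand 13 mm farther back than shut.
Start: joints at [71.734, 14.897, -7.913, 67.191, 0, 90], TCP at [0.165, 0.499, 0.304] pointing down, gripper open.
Joint ranges: [-159.42, 159.42], [-47.68, 98.78], [-73.54, 78.23], [-108.79, 121.32], [-90, 84.71], [-180, 180]. Speed limits (degrees/s): [147.25, 147.25, 180, 180, 180, 180].

## Interface

Orientations are given as a 3x3 rotation matrix whose columns are the frame's x, y, z axes.
In Python, from plant import bot gives the robot as it stands.
- The arm moves only by the tool move_arm, never from a script. Its argument "targets" is text: rows parted by semicolons, each of 5 numbers parted by spaces: the shift along the tool's x, y, z in mm, then the turn about the tool's z in rad, then the finger opening in mm, from 0 to 85.4. A call has 1 to 10 rows; each row shifts and turns the commanded pose from where the row before left it, along the tool's axes as they then stand; what a row does not reach is not made up. A row lasts 1/12 s, in which the tool goes at most 41.7 mm and 7.16 degrees, less where a joint would pass 70% of its speed; a pose out of reach is approached as far as the arm can. A call is refused whole if a number of a shift passes 41.7 or a number of a turn 0.125, either way. A call with a gripper value outside its range is refused whole. The fingers move at their own pace and stop on an object; "newtons" is the grip in N (left out, the last holds). Time passes only in rows, so rows that do not move let the fingers close. It gives the time, the measured TCP pose, the force, the opening and the grip force at its end, in the units of the state.
- bot.observe(): the state, without advancing time (a new reading comes with each control period).
- bot.read_camera(name): name is "side" or "top" or "wrist"; returns a dict with "img" (384x512x3 uint8, red, green, blue), "fov_y" (degrees; the focal length in pixels is half the picture's height over the tangent of half this angle, whatever the lens; pixels are square), "cx", "cy" (the principal point, pixels), "camera_from_world" (4x4, takes a point from world to camera coordinates). Camera axes: x right, y down, z forward; pixel columns grow to the right and rows downward; lengths in m; the calibration is good to about 2 mm. A picture is of the moment at which its call begins. There is no depth.
- bot.job_done(): hands the job in; it is judged then, once.
Trained networks look in the newest picture that a camera, given by its name, has taken for a name from the list of things; names that differ only in an ending like _2 or _b are one class to them, and where a whole thing is asked for, a point or a joint stands for the part that bears it (a point fixed in the world has none). Each returns a list of dicts, best first, with "score" (0 to 1); they miss things now and then, are a little off and sometimes report something else, mostly with a low value. They report only what shows in the picture. A call takes as long as a camera call.
- bot.boxes_of(camera, label): "position" ([x, y, z] in m, in the coordinates of the camera as it stood for that picture, good to about 4 mm: the middle of the surface that is visible of it).
- bot.silhouettes(camera, label): "region" (384x512 bool, what is visible of it).
- bot.mark_of(camera, label): "position" ([x, y, z] in m, in the coordinates of the camera as it stood for that picture, good to about 4 mm: a listed point, or the origin of a listed thing).
The state is a dict: "time_s": time; "joints": joint angles; "qd": joint speeds; "tau": joint torques, N m; "tool_pos": TCP position; "ee_rot": TCP orientation; "wrist_force": force on the tool from outside, world axes, zero at the start; "wrist_torque": the same for the moment, N m; "gripper_width": finger opening in m; "gripper_force": force on a finger pad.
Only numpy, scipy, OpenCV 4.12 (cv2) and the standard library are available. Lean on these libraries where they do the work, as an engineer would, in place of code of your own. Each camera call takes 0.05 s, during which the arm holds its last target. There are 200 camera calls.

## Working session

There is one attempt and no reset: what is moved stays moved. The work goes in short steps, Python scripts to look and compute and a tool call to move; the robot and the scene stay as the last step left them, time stands still between calls to the robot, and variables do not carry over. Pictures are saved under pics/ and viewed, at most 16 in all, crops included, and the job is handed in when it is done.

Besides the shell and the picture viewer there is one more tool, called by a JSON object that holds its "method" and its "body", one argument or row to a line. move_arm: Moves the arm, as the interface text tells. Its arguments: {"type":"object","properties":{"targets":{"type":"string"},"newtons":{"type":"number"}},"required":["targets"]}

```bash
mkdir -p pics; cat > h.py <<'E'
import numpy as np, cv2
from plant import bot
L=["pan_mid","sieve_fine_mid","sieve_medium_mid","sieve_coarse_mid","lid_knob","tray","jar_white_mid","jar_gold_mid","jar_green_mid","petri_mid"]
def marks(cams,labels=L,top=2):
    for c in cams:
        r=bot.read_camera(c); W=np.linalg.inv(r["camera_from_world"])
        cv2.imwrite(f"pics/{c}_{bot.observe()['time_s']:.2f}.png",r["img"][:,:,::-1])
        for l in labels:
            for d in bot.mark_of(c,l)[:top]:
                p=W@np.r_[d["position"],1]
                print(c,l,round(d["score"],2),np.round(p[:3]*1000).astype(int))
E
python3 - <<'E'
from h import *
marks(["side","top","wrist"])
s=bot.observe();print(s["time_s"],s["ee_rot"],bot.tip_extent,s["gripper_width"])
for c in ["side","top","wrist"]:
    r=bot.read_camera(c);print(c,np.round(np.linalg.inv(r["camera_from_world"]),3).tolist(),r["fov_y"])
E
ls pics
```

```text
side pan_mid 0.56 [688   1  28]
side sieve_fine_mid 0.66 [569  82  30]
side sieve_medium_mid 0.96 [687   1  27]
side sieve_coarse_mid 0.81 [622 302  30]
side lid_knob 0.26 [687   1  26]
side tray 0.8 [464 309   3]
side tray 0.35 [569  82  32]
side jar_white_mid 0.73 [ 655 -162   44]
side jar_gold_mid 0.61 [427 -70  40]
side jar_green_mid 0.58 [568 -49  45]
side petri_mid 0.96 [ 614 -313    6]
top pan_mid 0.55 [436  55  26]
top pan_mid 0.5 [628 300  28]
top sieve_fine_mid 0.84 [568  70  32]
top sieve_fine_mid 0.61 [436  53  22]
top sieve_medium_mid 0.81 [691   2  31]
top sieve_medium_mid 0.17 [631 300  35]
top sieve_coarse_mid 0.93 [626 300  31]
top lid_knob 0.56 [670 157  44]
top tray 0.69 [469 302   0]
top jar_white_mid 0.96 [ 663 -159   43]
top jar_gold_mid 0.72 [430 -71  40]
top jar_gold_mid 0.3 [438  53  24]
top jar_green_mid 0.95 [571 -56  40]
top jar_green_mid 0.54 [ 662 -158   41]
top petri_mid 0.91 [ 620 -311    9]
1.65 [[-9.49608139e-01  3.13439600e-01  7.22830412e-06]
 [ 3.13439600e-01  9.49608139e-01  7.05345795e-06]
 [-4.65322339e-06  8.96365783e-06 -1.00000000e+00]] 0.0726 0.08542358154985899
side [[0.957, -0.209, 0.201, 0.383], [-0.29, -0.672, 0.681, -0.644], [-0.007, -0.71, -0.704, 0.738], [0.0, 0.0, 0.0, 1.0]] 53.80271748359629
top [[-0.13, -0.963, 0.234, 0.415], [-0.991, 0.128, -0.024, 0.006], [-0.007, -0.235, -0.972, 0.768], [0.0, 0.0, 0.0, 1.0]] 57.976097603219046
wrist [[0.313, 0.909, 0.276, 0.094], [0.95, -0.299, -0.091, 0.522], [0.0, 0.29, -0.957, 0.374], [0.0, 0.0, 0.0, 1.0]] 66.10872738437486
side_0.05.png
top_0.60.png
wrist_1.15.png
```

View pics/top_0.60.png

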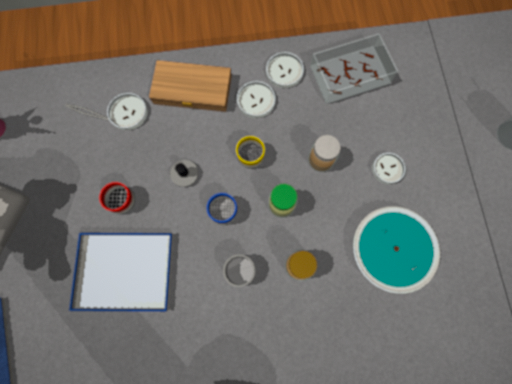

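View pics/side_0.05.png

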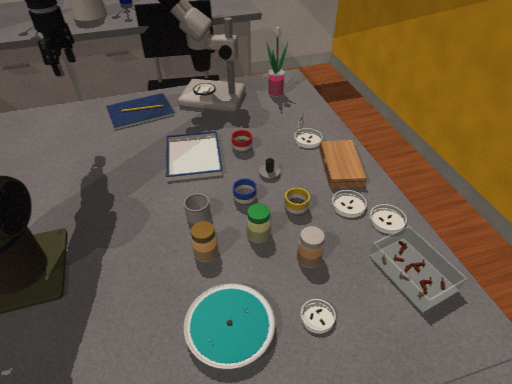

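```bash
cat >> h.py <<'E'
from scipy.optimize import minimize
def proj(r,P):
    P=np.c_[P,np.ones(len(P))]@r["camera_from_world"].T
    f=192/np.tan(np.radians(r["fov_y"]/2))
    return np.c_[f*P[:,0]/P[:,2]+r["cx"],f*P[:,1]/P[:,2]+r["cy"]]
a=np.linspace(0,2*np.pi,60,endpoint=False); C=np.c_[np.cos(a),np.sin(a)]
def cyl(parts):
    return np.vstack([np.c_[C*rad,np.full(60,z)] for rad,z in parts])
S=[(.022,0),(.027,.01),(.032,.01),(.032,.048)]
M={"pan_mid":[(.032,0),(.032,.05)],"sieve_fine_mid":S,"sieve_medium_mid":S,"sieve_coarse_mid":S,
"lid_knob":[(.022,0),(.027,.008),(.032,.008),(.032,.014),(.012,.014),(.012,.052)]}
def hullfit(r,mask,mod,p0,box=False):
    m=cv2.resize(mask.astype(np.float32),None,fx=4,fy=4,interpolation=cv2.INTER_LINEAR)
    def rend(p):
        Q=mod.copy()
        if box: c,s=np.cos(p[2]),np.sin(p[2]); Q[:,:2]=Q[:,:2]@np.array([[c,s],[-s,c]])
        Q[:,:2]+=p[:2]
        h=cv2.convexHull(proj(r,Q).astype(np.float32))[:,0]
        im=np.zeros(m.shape,np.uint8); cv2.fillConvexPoly(im,np.round((h*4+1.5)*16).astype(np.int32),1,shift=4,lineType=cv2.LINE_8)
        return im
    def cost(p):
        b=rend(p); return np.abs(b-(m>.5)).sum()/b.sum()
    n=len(p0); sim=np.vstack([p0]+[np.array(p0)+np.eye(n)[i]*([.01,.01,.05][i]) for i in range(n)])
    o=minimize(cost,p0,method="Nelder-Mead",options=dict(initial_simplex=sim,xatol=1e-4,fatol=1e-4))
    return o.x,o.fun
G={"pan_mid":(.436,.054),"sieve_fine_mid":(.568,.076),"sieve_medium_mid":(.689,.002),"sieve_coarse_mid":(.625,.301),"lid_knob":(.67,.157),"tray":(.467,.305,0.12)}
TR=np.array([[x*.08,y*.1,z] for x in(-1,1) for y in (-1,1) for z in (0,.018)])
def fit(cam,labels):
    r=bot.read_camera(cam); W=np.linalg.inv(r["camera_from_world"])
    for l in labels:
        best=None
        for d in bot.silhouettes(cam,l)[:3]:
            ys,xs=np.nonzero(d["region"])
            mod=TR if l=="tray" else cyl(M[l])
            pc=proj(r,np.array([[*G[l][:2],.025]]))[0]
            if len(xs)<20 or np.hypot(xs.mean()-pc[0],ys.mean()-pc[1])>20: continue
            x,e=hullfit(r,d["region"],mod,list(G[l]),l=="tray")
            print(cam,l,round(d["score"],2),np.round(x*1000,1),round(e,3))
E
python3 - <<'E'
from h import *
for c in ["top","side"]: fit(c,list(G))
print(bot.observe()["time_s"])
E
```

```text
top pan_mid 0.87 [434.4  54.5] 1.624
top sieve_fine_mid 0.68 [569.9  76.5] 0.093
top sieve_medium_mid 0.94 [ 6.925e+02 -6.000e-01] 7.44
top sieve_coarse_mid 0.88 [623.7 302.9] 1.046
top lid_knob 0.68 [667.6 155.5] 2.039
top tray 0.96 [ 466.2  304.2 -132.9] 9.328
side pan_mid 0.55 [434.5  54.8] 1.265
side sieve_fine_mid 0.74 [568.9  77.1] 11.409
side sieve_medium_mid 0.59 [691.6   1.5] 1.635
side sieve_coarse_mid 0.78 [624.6 303.4] 6.994
side lid_knob 0.77 [668.  157.7] 0.725
side tray 0.68 [ 468.2  306.1 -141.5] 6.747
2.5
```

{"method": "move_arm", "body": {
  "targets": "-14 -12 4 0 85; -28 -24 7 0 85; -28 -24 7 0 85; -28 -24 7 0 85; -28 -24 7 0 85; -28 -24 7 0 85; -28 -24 7 0 85; -28 -24 7 0 85; -28 -24 7 0 85; -28 -24 7 0 85",
  "newtons": 30
}}

```text
time_s: 3.33
tool_pos: [0.3463, 0.1971, 0.2369]
ee_rot: [[-0.95, 0.313, 0.001], [0.313, 0.95, 0.001], [-0.001, 0.001, -1.0]]
wrist_force: [0.8, 0.1, -0.3]
gripper_width: 0.085
gripper_force: 0.0
```

{"method": "move_arm", "body": {
  "targets": "-28 -24 7 0 85; -28 -24 7 0 85; -28 -24 7 0 85; -28 -24 7 0 85;-17.2 -13.5 10 0 85; 0 0 0 0 85; 0 0 0 0 85; 0 0 0 0 85"
}}

```text
time_s: 4.0
tool_pos: [0.4336, 0.0544, 0.1989]
ee_rot: [[-0.95, 0.314, -0.001], [0.314, 0.95, 0.0], [0.001, 0.0, -1.0]]
wrist_force: [-0.3, 0.8, -0.6]
gripper_width: 0.0853
gripper_force: 0.0
```

```bash
sed -i 's/np.abs(b-(m>.5))/np.abs(b.astype(int)-(m>.5))/' h.py; cat >> h.py <<'E'
def go(x,y,z=None):
    s=bot.observe(); R=s["ee_rot"]; p=s["tool_pos"]
    d=np.array([x/1000,y/1000,p[2] if z is None else z/1000])-p
    print("t",round(s["time_s"],2),"pos",np.round(p*1000,1),"w",round(s["gripper_width"]*1000,1),"joints",np.round(s["joints"]),"tool shift",np.round(R.T@d*1000,1))
def snap(c,n):
    r=bot.read_camera(c); cv2.imwrite(f"pics/{n}.png",r["img"][:,:,::-1]); return r
E
python3 - <<'E'
from h import *
fit("wrist",["pan_mid"]); go(434.5,54.6,82); snap("wrist","w1")
E
```

```text
wrist pan_mid 0.58 [432.8  55.4] 0.02
t 4.1 pos [433.6  55.  199.2] w 84.9 joints [  7.  11. -30.  49.   0.  25.] tool shift [-1.000e+00 -1.000e-01  1.172e+02]
```

View pics/w1.png

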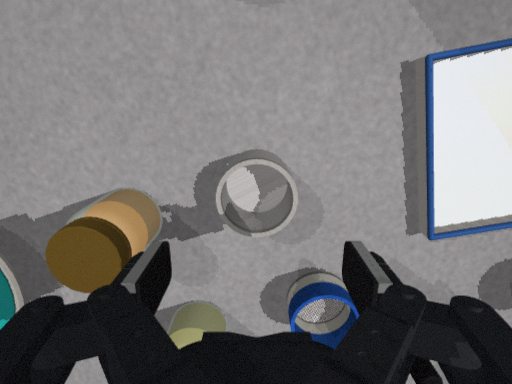

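{"method": "move_arm", "body": {
  "targets": "0 0 15 0 85; 0 0 30 0 85; 0 0 30 0 85; 0 0 20 0 85; 0 0 12 0 85; 0 0 10 0 85; 0 0 0 0 85; 0 0 0 0 55; 0 0 0 0 55; 0 0 0 0 55"
}}

```text
time_s: 4.98
tool_pos: [0.4346, 0.0547, 0.0829]
ee_rot: [[-0.95, 0.313, 0.002], [0.313, 0.95, 0.0], [-0.001, 0.001, -1.0]]
wrist_force: [-0.0, 1.1, 3.0]
gripper_width: 0.064
gripper_force: 33.5
```

{"method": "move_arm", "body": {
  "targets": "0 0 0 0 55; 0 0 0 0 55; 0 0 0 0 55; 0 0 -3 0 55; 0 0 -10 0 55; 0 0 -20 0 55; 0 0 -25 0 55; 0 0 -20 0 55; 0 0 0 0 55; 0 0 0 0 55"
}}

```text
time_s: 5.82
tool_pos: [0.4351, 0.0542, 0.1609]
ee_rot: [[-0.95, 0.314, 0.003], [0.314, 0.95, 0.0], [-0.003, 0.001, -1.0]]
wrist_force: [-0.4, 0.7, -1.9]
gripper_width: 0.0641
gripper_force: 33.7
```

```bash
python3 - <<'E'
from h import *
go(467,305,85+70); snap("wrist","w2"); snap("side","s2")
fit("top",["tray"]); fit("side",["tray"])
E
```

```text
t 5.82 pos [435.1  54.2 160.9] w 64.1 joints [  7.  13. -34.  43.  -0.  25.] tool shift [ 48.4 248.2   6.1]
side tray 0.82 [ 468.3  305.9 -145.8] 0.547
```

View pics/w2.png

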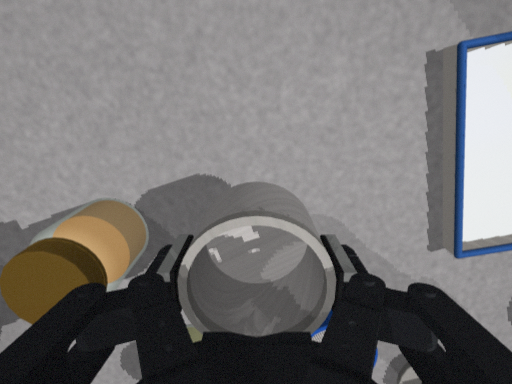

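{"method": "move_arm", "body": {
  "targets": "3 12 0 0 55; 5 28 0 0 55; 6 30 0 0 55; 6 32 0 0 55; 6 32 0 0 55; 6 32 0 0 55; 6 32 0 0 55; 6 28 0 0 55; 4.5 15 5 0 55; 0 7 10 0 55"
}}

```text
time_s: 6.95
tool_pos: [0.4662, 0.3075, 0.1447]
ee_rot: [[-0.95, 0.311, 0.002], [0.311, 0.95, 0.001], [-0.001, 0.002, -1.0]]
wrist_force: [0.0, -0.3, -1.4]
gripper_width: 0.0638
gripper_force: 33.8
```

{"method": "move_arm", "body": {
  "targets": "0 0 15 0 55; 0 0 20 0 55; 0 0 10 0 55; 0 0 6 0 55; 0 0 4 0 55; 0 0 2 0 55; 0 0 1 0 55; 0 0 0 0 55; 0 0 0 0 55"
}}

```text
time_s: 7.7
tool_pos: [0.4662, 0.3051, 0.0876]
ee_rot: [[-0.95, 0.314, 0.001], [0.314, 0.95, 0.001], [-0.001, 0.001, -1.0]]
wrist_force: [0.1, 0.8, -0.9]
gripper_width: 0.0637
gripper_force: 33.8
```

```bash
python3 - <<'E'
from h import *
go(467.5,305,85); snap("side","s3");print(bot.observe()["wrist_force"])
E
```

```text
t 7.7 pos [466.2 305.1  87.6] w 63.7 joints [ 33.  28. -23.  39.   0.  51.] tool shift [-1.2  0.3  2.6]
[ 0.13911846 -0.94794031 -1.10718872]
```

View pics/s3.png

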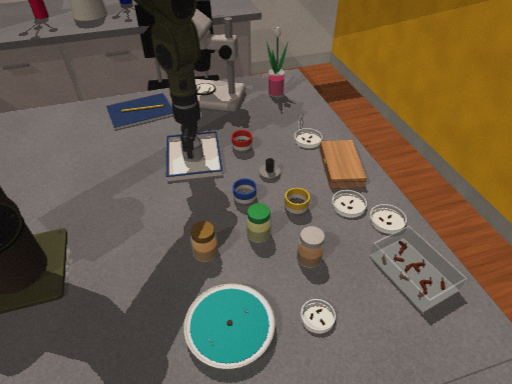

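{"method": "move_arm", "body": {
  "targets": "0 0 1 0 55; 0 0 0.5 0 55; 0 0 0.5 0 55; 0 0 0 0 55"
}}

```text
time_s: 8.08
tool_pos: [0.466, 0.3051, 0.0859]
ee_rot: [[-0.95, 0.313, 0.001], [0.313, 0.95, 0.001], [-0.001, 0.001, -1.0]]
wrist_force: [-0.6, 0.2, 5.7]
gripper_width: 0.0638
gripper_force: 34.3
```

{"method": "move_arm", "body": {
  "targets": "0 0 0.5 0 55; 0 0 0.5 0 55; 0 0 0 0 55"
}}

```text
time_s: 8.33
tool_pos: [0.466, 0.3051, 0.0859]
ee_rot: [[-0.95, 0.313, 0.001], [0.313, 0.95, 0.001], [-0.001, 0.001, -1.0]]
wrist_force: [-3.3, -2.3, 12.5]
gripper_width: 0.0641
gripper_force: 35.0
```

{"method": "move_arm", "body": {
  "targets": "0 0 0.5 0 55; 0 0 0.5 0 55; 0 0 0 0 55"
}}

```text
time_s: 8.58
tool_pos: [0.466, 0.3051, 0.0859]
ee_rot: [[-0.95, 0.313, 0.002], [0.313, 0.95, 0.001], [-0.001, 0.002, -1.0]]
wrist_force: [-3.9, -3.0, 19.8]
gripper_width: 0.0638
gripper_force: 35.6
```

{"method": "move_arm", "body": {
  "targets": "0 0 -2.5 0 55; 0 0 0 0 85; 0 0 0 0 85; 0 0 0 0 85; 0 0 0 0 85; 0 0 -10 0 85; 0 0 -25 0 85; 0 0 -30 0 85; 0 0 -25 0 85; 0 0 -15 0 85"
}}

```text
time_s: 9.42
tool_pos: [0.4667, 0.3055, 0.1938]
ee_rot: [[-0.95, 0.313, 0.003], [0.313, 0.95, 0.002], [-0.002, 0.003, -1.0]]
wrist_force: [0.1, -0.1, -0.3]
gripper_width: 0.085
gripper_force: 0.0
```

{"method": "move_arm", "body": {
  "targets": "-10 -10 0 0 85; -20 -22 0 0 85; -24 -26 0 0 85; -24 -26 0 0 85; -24 -26 0 0 85; -24 -26 0 0 85; -24 -26 0 0 85; -15 -16 0 0 85; -5 -6 0 0 85; 0 0 0 0 85"
}}

```text
time_s: 10.25
tool_pos: [0.5702, 0.0752, 0.1907]
ee_rot: [[-0.949, 0.316, 0.0], [0.316, 0.949, 0.0], [-0.0, 0.0, -1.0]]
wrist_force: [-0.4, 0.7, 0.6]
gripper_width: 0.0853
gripper_force: 0.0
```

```bash
python3 - <<'E'
from h import *
M2=np.array([0,0,.003])
go(569.4,76.8,86); fit("wrist",["sieve_fine_mid"]); fit("top",["sieve_fine_mid"]); fit("side",["sieve_fine_mid"])
G["pan_mid"]=(.466,.305)
fit("side",["pan_mid","tray"]); fit("top",["pan_mid","tray"])
E
```

```text
t 10.25 pos [570.2  75.2 190.7] w 85.3 joints [  8.  24. -12.  54.  -0.  26.] tool shift [  1.3   1.2 104.7]
wrist sieve_fine_mid 0.63 [568.   77.2] 0.018
side sieve_fine_mid 0.62 [569.6  77.6] 0.032
side pan_mid 0.89 [466.2 310.9] 0.064
side tray 0.91 [ 467.7  306.4 -138.4] 0.219
```

{"method": "move_arm", "body": {
  "targets": "1.7 1.2 15 0 85; 0 0 30 0 85; 0 0 25 0 85; 0 0 15 0 85; 0 0 12 0 85; 0 0 7.5 0 85; 0 0 0 0 85; 0 0 0 0 55; 0 0 0 0 55; 0 0 0 0 55",
  "newtons": 30
}}

```text
time_s: 11.68
tool_pos: [0.5692, 0.0786, 0.0871]
ee_rot: [[-0.95, 0.313, 0.002], [0.313, 0.95, 0.0], [-0.002, 0.001, -1.0]]
wrist_force: [0.1, -0.8, -1.2]
gripper_width: 0.0639
gripper_force: 33.2
```

{"method": "move_arm", "body": {
  "targets": "0 0 0 0 55; 0 0 0 0 55; 0 0 -3 0 55; 0 0 -10 0 55; 0 0 -25 0 55; 0 0 -30 0 55; 0 0 -27 0 55; 0 0 -10 0 55;0 0 0 0 55;0 0 0 0 55"
}}

```text
time_s: 12.52
tool_pos: [0.5682, 0.0786, 0.191]
ee_rot: [[-0.95, 0.313, 0.001], [0.313, 0.95, 0.0], [-0.001, 0.0, -1.0]]
wrist_force: [0.9, 0.9, -1.2]
gripper_width: 0.0639
gripper_force: 33.6
```

```bash
python3 - <<'E'
from h import *
go(466,305.1,191); snap("wrist","w4")
E
```

```text
t 12.52 pos [568.2  78.6 191. ] w 63.9 joints [  8.  23. -13.  54.   0.  26.] tool shift [168.1 183.1  -0. ]
```

View pics/w4.png

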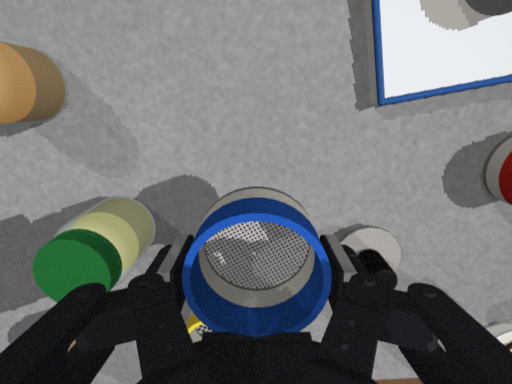

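```bash
cat >> h.py <<'E'
def rimrow(h,R=.032):
    # predicted top row of a held rim (h m below the TCP), for offsets along tool x of -4..4 mm
    r=bot.read_camera("wrist"); s=bot.observe()
    for o in (-.004,0,.004):
        P=np.c_[C*R,np.full(60,h)]; P[:,0]+=o
        print("off",o*1000,"row",proj(r,P@s["ee_rot"].T+s["tool_pos"])[:,1].min().round(1))
E
python3 - <<'E'
from h import *
print("pan, seen 216"); rimrow(.033); print("blue, seen 213"); rimrow(.038)
E
```

```text
pan, seen 216
off -4.0 row 226.8
off 0 row 217.0
off 4.0 row 207.1
blue, seen 213
off -4.0 row 222.7
off 0 row 213.4
off 4.0 row 203.8
```

{"method": "move_arm", "body": {
  "targets": "10 10 0 0 55; 20 22 0 0 55; 24 26 0 0 55; 24 26 0 0 55; 24 26 0 0 55; 24 26 0 0 55; 22.3 24 0 0 55; 14 15 0 0 55; 6 7.8 0 0 55; 0 0 0 0 55"
}}

```text
time_s: 13.5
tool_pos: [0.4642, 0.3067, 0.1899]
ee_rot: [[-0.951, 0.31, -0.002], [0.31, 0.951, -0.0], [0.001, -0.001, -1.0]]
wrist_force: [1.0, 0.1, -1.5]
gripper_width: 0.0638
gripper_force: 33.6
```

{"method": "move_arm", "body": {
  "targets": "0 0 10 0 55; 0 0 20 0 55; 0 0 12 0 55; 0 0 5 0 55; 0 0 3 0 55; 0 0 3 0 55; 0 0 2 0 55; 0 0 2 0 55; 0 0 0 0 55; 0 0 0 0 55"
}}

```text
time_s: 14.33
tool_pos: [0.466, 0.305, 0.1343]
ee_rot: [[-0.95, 0.313, 0.001], [0.313, 0.95, 0.0], [-0.0, 0.001, -1.0]]
wrist_force: [-0.0, 0.5, -1.2]
gripper_width: 0.0643
gripper_force: 33.6
```

```bash
python3 - <<'E'
from h import *
go(466,305.1,130); print(bot.observe()["wrist_force"]); snap("wrist","w5")
E
```

```text
t 14.33 pos [466.  305.  134.3] w 64.3 joints [ 33.  25. -20.  45.  -0.  51.] tool shift [-0.   0.1  4.3]
[-0.00424857  0.52884478 -1.21579694]
```

View pics/w5.png

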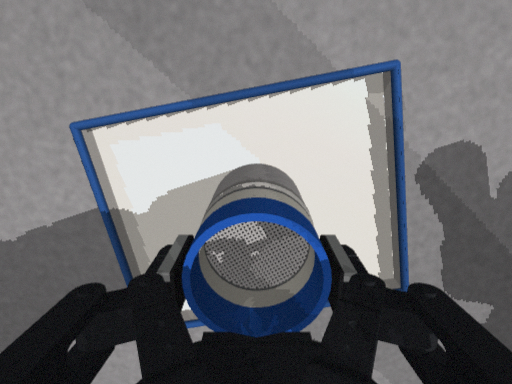

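{"method": "move_arm", "body": {
  "targets": "0 0 1 0 55; 0 0 1 0 55; 0 0 1 0 55; 0 0 0 0 55"
}}

```text
time_s: 14.72
tool_pos: [0.4656, 0.3049, 0.1307]
ee_rot: [[-0.95, 0.313, -0.0], [0.313, 0.95, -0.0], [0.0, -0.0, -1.0]]
wrist_force: [0.3, 0.6, -1.0]
gripper_width: 0.0642
gripper_force: 33.6
```

{"method": "move_arm", "body": {
  "targets": "0 0 0.7 0 55; 0 0 0.7 0 55; 0 0 0 0 55"
}}

```text
time_s: 14.97
tool_pos: [0.4657, 0.3049, 0.1301]
ee_rot: [[-0.95, 0.313, 0.0], [0.313, 0.95, 0.0], [-0.0, 0.0, -1.0]]
wrist_force: [-1.6, -0.4, 4.0]
gripper_width: 0.0637
gripper_force: 34.0
```

{"method": "move_arm", "body": {
  "targets": "0 0 0.7 0 55; 0 0 0.7 0 55; 0 0 0 0 55"
}}

```text
time_s: 15.22
tool_pos: [0.4657, 0.3049, 0.13]
ee_rot: [[-0.95, 0.313, 0.001], [0.313, 0.95, 0.0], [-0.001, 0.001, -1.0]]
wrist_force: [-4.4, -2.4, 13.4]
gripper_width: 0.0639
gripper_force: 34.9
```

{"method": "move_arm", "body": {
  "targets": "0 0 -1.5 0 55; 0 0 0 0 85; 0 0 0 0 85; 0 0 0 0 85; 0 0 0 0 85; 0 0 -10 0 85; 0 0 -25 0 85; 0 0 -25 0 85; 0 0 -10 0 85; 0 0 0 0 85"
}}

```text
time_s: 16.05
tool_pos: [0.4675, 0.306, 0.2028]
ee_rot: [[-0.95, 0.313, 0.005], [0.313, 0.95, 0.003], [-0.004, 0.005, -1.0]]
wrist_force: [1.2, -0.1, 0.7]
gripper_width: 0.0852
gripper_force: 0.0
```

{"method": "move_arm", "body": {
  "targets": "-14 -10 0 0 85; -24 -17 0 0 85; -30 -21 0 0 85; -30 -21 0 0 85; -30 -21 0 0 85; -30 -21 0 0 85; -30 -21 0 0 85; -30 -21 0 0 85; -30 -21 0 0 85; -30 -21 0 0 85"
}}

```text
time_s: 16.88
tool_pos: [0.6688, 0.0309, 0.198]
ee_rot: [[-0.95, 0.314, -0.002], [0.314, 0.95, 0.0], [0.002, -0.001, -1.0]]
wrist_force: [0.3, 0.8, 0.1]
gripper_width: 0.0849
gripper_force: 0.0
```

{"method": "move_arm", "body": {
  "targets": "-20 -14 0 0 85; -12 -9 0 0 85; 0 0 0 0 85; 0 0 0 0 85"
}}

```text
time_s: 17.22
tool_pos: [0.6913, 0.0, 0.1978]
ee_rot: [[-0.949, 0.315, -0.003], [0.315, 0.949, 0.0], [0.003, -0.0, -1.0]]
wrist_force: [0.3, 0.1, -0.1]
gripper_width: 0.0855
gripper_force: 0.0
```

```bash
python3 - <<'E'
from h import *
go(692,0.5,86); fit("wrist",["sieve_medium_mid"]); fit("side",["sieve_medium_mid"]); fit("top",["sieve_medium_mid"]);snap("side","s6")
E
```

```text
t 17.22 pos [691.3   0.  197.8] w 85.5 joints [-0. 34.  8. 63.  0. 18.] tool shift [ -0.8   0.7 111.8]
wrist sieve_medium_mid 0.83 [6.891e+02 6.000e-01] 0.014
side sieve_medium_mid 0.74 [691.5   1.4] 0.033
```

View pics/s6.png

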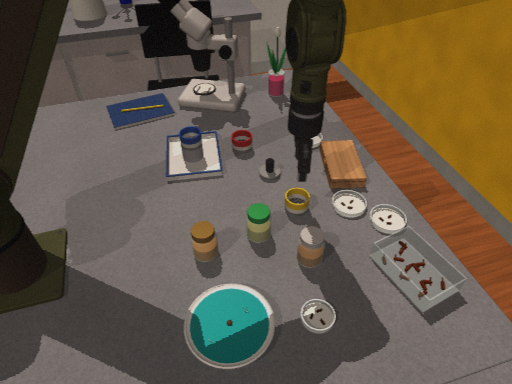

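{"method": "move_arm", "body": {
  "targets": "1.6 0.7 15 0 85; 0 0 30 0 85; 0 0 30 0 85; 0 0 17 0 85; 0 0 12 0 85; 0 0 7.5 0 85; 0 0 0 0 85; 0 0 0 0 55; 0 0 0 0 55; 0 0 0 0 55",
  "newtons": 30
}}

```text
time_s: 18.4
tool_pos: [0.6918, 0.0018, 0.0901]
ee_rot: [[-0.95, 0.313, 0.004], [0.313, 0.95, -0.0], [-0.003, 0.001, -1.0]]
wrist_force: [0.2, -0.4, -1.4]
gripper_width: 0.0635
gripper_force: 33.7
```

{"method": "move_arm", "body": {
  "targets": "0 0 0 0 55; 0 0 0 0 55; 0 0 -3 0 55; 0 0 -10 0 55; 0 0 -25 0 55; 0 0 -35 0 55; 0 0 -35 0 55; 0 0 -30 0 55;0 0 -12 0 55;0 0 0 0 55"
}}

```text
time_s: 19.23
tool_pos: [0.6924, 0.0019, 0.2433]
ee_rot: [[-0.95, 0.313, 0.008], [0.313, 0.95, 0.0], [-0.008, 0.003, -1.0]]
wrist_force: [1.3, -0.1, -0.9]
gripper_width: 0.0633
gripper_force: 33.9
```

```bash
cat >> h.py <<'E'
def rimseen(h,n):
    "held rim: grey gradient along the column through the rim's middle, and prediction"
    r=snap("wrist",n); rimrow(h)
    hs=cv2.cvtColor(r["img"],cv2.COLOR_RGB2HSV)[:,:,:]; 
    print([(y,*hs[y,257]) for y in range(194,226,2)])
E
python3 - <<'E'
from h import *
go(466,305.1,235); rimseen(.038,"w7")
E
```

```text
t 19.23 pos [692.4   1.9 243.3] w 63.3 joints [ 0. 33. 12. 68.  0. 18.] tool shift [310.1 217.    6.5]
off -4.0 row 218.5
off 0 row 209.2
off 4.0 row 199.8
[(194, np.uint8(24), np.uint8(199), np.uint8(149)), (196, np.uint8(23), np.uint8(204), np.uint8(149)), (198, np.uint8(25), np.uint8(198), np.uint8(148)), (200, np.uint8(24), np.uint8(193), np.uint8(152)), (202, np.uint8(24), np.uint8(188), np.uint8(156)), (204, np.uint8(24), np.uint8(195), np.uint8(152)), (206, np.uint8(24), np.uint8(196), np.uint8(169)), (208, np.uint8(27), np.uint8(183), np.uint8(242)), (210, np.uint8(27), np.uint8(183), np.uint8(243)), (212, np.uint8(27), np.uint8(187), np.uint8(241)), (214, np.uint8(27), np.uint8(178), np.uint8(229)), (216, np.uint8(0), np.uint8(0), np.uint8(118)), (218, np.uint8(6), np.uint8(8), np.uint8(170)), (220, np.uint8(15), np.uint8(10), np.uint8(148)), (222, np.uint8(15), np.uint8(6), np.uint8(175)), (224, np.uint8(120), np.uint8(8), np.uint8(31))]
```

{"method": "move_arm", "body": {
  "targets": "0 0 0 0 55; 0 0 0 0 55"
}}

```text
time_s: 19.5
tool_pos: [0.6893, 0.0019, 0.2357]
ee_rot: [[-0.95, 0.313, -0.004], [0.313, 0.95, -0.0], [0.004, -0.001, -1.0]]
wrist_force: [-0.8, -0.3, -1.3]
gripper_width: 0.0627
gripper_force: 33.8
```

```bash
python3 - <<'E'
from h import *
go(466,305.1,235); rimseen(.042,"w8"); print(bot.observe()["ee_rot"].round(4).tolist())
E
```

```text
t 19.5 pos [689.3   1.9 235.7] w 62.7 joints [ 0. 33. 11. 68.  0. 18.] tool shift [307.1 218.    1.7]
off -4.0 row 220.0
off 0 row 210.9
off 4.0 row 201.6
[(194, np.uint8(24), np.uint8(196), np.uint8(152)), (196, np.uint8(24), np.uint8(200), np.uint8(152)), (198, np.uint8(24), np.uint8(192), np.uint8(153)), (200, np.uint8(24), np.uint8(201), np.uint8(150)), (202, np.uint8(24), np.uint8(195), np.uint8(152)), (204, np.uint8(24), np.uint8(192), np.uint8(154)), (206, np.uint8(24), np.uint8(195), np.uint8(170)), (208, np.uint8(27), np.uint8(185), np.uint8(242)), (210, np.uint8(28), np.uint8(182), np.uint8(243)), (212, np.uint8(27), np.uint8(183), np.uint8(242)), (214, np.uint8(27), np.uint8(177), np.uint8(230)), (216, np.uint8(0), np.uint8(4), np.uint8(115)), (218, np.uint8(10), np.uint8(9), np.uint8(167)), (220, np.uint8(10), np.uint8(10), np.uint8(152)), (222, np.uint8(174), np.uint8(7), np.uint8(177)), (224, np.uint8(140), np.uint8(31), np.uint8(25))]
[[-0.9496, 0.3134, -0.0036], [0.3134, 0.9496, -0.0], [0.0034, -0.0011, -1.0]]
```

View pics/w8.png

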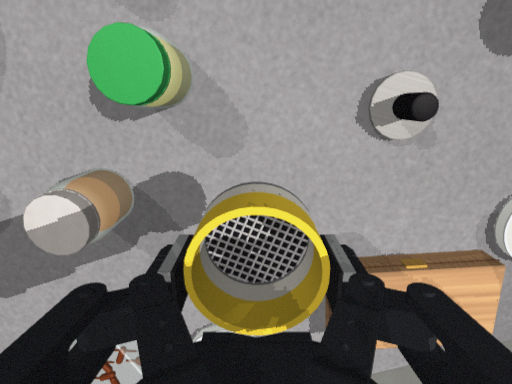

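{"method": "move_arm", "body": {
  "targets": "14 10 0 0 55; 24 17 0 0 55; 30 21 0 0 55; 30 21 0 0 55; 30 21 0 0 55; 30 21 0 0 55; 30 21 0 0 55; 30 21 0 0 55; 30 21 0 0 55; 30 21 0 0 55"
}}

```text
time_s: 20.43
tool_pos: [0.486, 0.2752, 0.2374]
ee_rot: [[-0.95, 0.314, -0.001], [0.314, 0.95, -0.001], [0.001, -0.001, -1.0]]
wrist_force: [0.3, 0.0, -1.5]
gripper_width: 0.0636
gripper_force: 33.8
```

{"method": "move_arm", "body": {
  "targets": "18.7 13.3 0 0 55; 10 9 0 0 55; 0 0 0 0 55; 0 0 15 0 55; 0 0 20 0 55; 0 0 10 0 55; 0 0 0 0 55; 0 0 0 0 55; 0 0 0 0 55"
}}

```text
time_s: 21.18
tool_pos: [0.4682, 0.304, 0.1936]
ee_rot: [[-0.949, 0.314, 0.001], [0.314, 0.949, 0.0], [-0.001, 0.0, -1.0]]
wrist_force: [-0.2, -0.5, -0.4]
gripper_width: 0.0636
gripper_force: 33.8
```

```bash
python3 - <<'E'
from h import *
go(466+1.6,305-.5,191); snap("wrist","w9")
E
```

```text
t 21.18 pos [468.2 304.  193.6] w 63.6 joints [ 33.  22. -15.  53.  -0.  51.] tool shift [0.7 0.3 2.6]
```

View pics/w9.png

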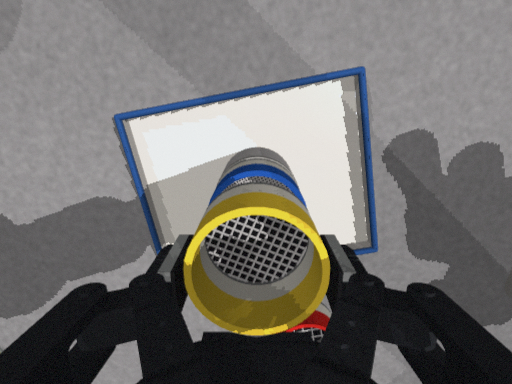

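{"method": "move_arm", "body": {
  "targets": "0.5 0.3 8 0 55; 0 0 5 0 55; 0 0 3 0 55; 0 0 2 0 55; 0 0 1 0 55; 0 0 0 0 55; 0 0 0 0 55"
}}

```text
time_s: 21.82
tool_pos: [0.467, 0.3049, 0.1741]
ee_rot: [[-0.95, 0.313, 0.0], [0.313, 0.95, 0.0], [-0.0, 0.0, -1.0]]
wrist_force: [-0.0, 0.1, -0.7]
gripper_width: 0.0635
gripper_force: 33.8
```

{"method": "move_arm", "body": {
  "targets": "0 0 1 0 55; 0 0 1 0 55; 0 0 0 0 55; 0 0 0 0 55"
}}

```text
time_s: 22.15
tool_pos: [0.4669, 0.3048, 0.1721]
ee_rot: [[-0.95, 0.313, -0.0], [0.313, 0.95, -0.0], [0.0, -0.0, -1.0]]
wrist_force: [-0.4, 0.3, -0.7]
gripper_width: 0.0635
gripper_force: 33.8
```

{"method": "move_arm", "body": {
  "targets": "0 0 0.7 0 55; 0 0 0.7 0 55; 0 0 0 0 55"
}}

```text
time_s: 22.4
tool_pos: [0.467, 0.3049, 0.171]
ee_rot: [[-0.95, 0.313, 0.0], [0.313, 0.95, 0.0], [-0.0, 0.0, -1.0]]
wrist_force: [-0.8, -0.4, 0.7]
gripper_width: 0.0635
gripper_force: 34.1
```

{"method": "move_arm", "body": {
  "targets": "0 0 0.7 0 55; 0 0 0.7 0 55; 0 0 0 0 55"
}}

```text
time_s: 22.65
tool_pos: [0.4671, 0.3048, 0.1709]
ee_rot: [[-0.95, 0.313, 0.001], [0.313, 0.95, 0.001], [-0.001, 0.001, -1.0]]
wrist_force: [-2.8, -1.6, 9.3]
gripper_width: 0.0636
gripper_force: 35.0
```

{"method": "move_arm", "body": {
  "targets": "0 0 -1.2 0 55; 0 0 0 0 85; 0 0 0 0 85; 0 0 0 0 85; 0 0 0 0 85; 0 0 -10 0 85; 0 0 -25 0 85; 0 0 -20 0 85; 0 0 -10 0 85; 0 0 0 0 85"
}}

```text
time_s: 23.48
tool_pos: [0.4684, 0.3057, 0.2385]
ee_rot: [[-0.95, 0.313, 0.005], [0.313, 0.95, 0.003], [-0.004, 0.004, -1.0]]
wrist_force: [0.8, 0.3, 0.1]
gripper_width: 0.085
gripper_force: 0.0
```

{"method": "move_arm", "body": {
  "targets": "-10 3 0 0 85; -20 6 0 0 85; -26 8 0 0 85; -26 8 0 0 85; -26 8 0 0 85; -22 7 0 0 85; -14 5 0 0 85; -5.7 2.3 0 0 85; 0 0 0 0 85; 0 0 0 0 85"
}}

```text
time_s: 24.32
tool_pos: [0.6234, 0.3024, 0.234]
ee_rot: [[-0.95, 0.314, -0.003], [0.314, 0.95, -0.001], [0.002, -0.002, -1.0]]
wrist_force: [-0.3, 0.8, 0.8]
gripper_width: 0.0849
gripper_force: 0.0
```

{"method": "move_arm", "body": {
  "targets": "0 0 10 0 85; 0 0 15 0 85; 0 0 10 0 85; 0 0 0 0 85; 0 0 0 0 85; 0 0 0 0 85; 0 0 0 0 85"
}}

```text
time_s: 24.9
tool_pos: [0.6241, 0.3031, 0.2014]
ee_rot: [[-0.95, 0.313, 0.001], [0.313, 0.95, 0.001], [-0.001, 0.001, -1.0]]
wrist_force: [0.1, -0.2, 0.3]
gripper_width: 0.0853
gripper_force: 0.0
```

```bash
python3 - <<'E'
from h import *
fit("wrist",["sieve_coarse_mid"]); fit("side",["sieve_coarse_mid"]); go(624.3,303,88); 
E
```

```text
wrist sieve_coarse_mid 0.71 [622.3 302.4] 0.021
side sieve_coarse_mid 0.56 [625.  304.7] 0.044
t 25.1 pos [624.2 302.9 201.2] w 85.1 joints [26. 34.  8. 64.  0. 44.] tool shift [  0.    0.  113.2]
```

{"method": "move_arm", "body": {
  "targets": "1.4 -0.8 15 0 85; 0 0 25 0 85; 0 0 25 0 85; 0 0 20 0 85; 0 0 14 0 85; 0 0 10 0 85; 0 0 4 0 85; 0 0 0 0 85; 0 0 0 0 85; 0 0 0 0 85",
  "newtons": 30
}}

```text
time_s: 25.93
tool_pos: [0.6232, 0.3029, 0.0889]
ee_rot: [[-0.95, 0.313, 0.002], [0.313, 0.95, 0.001], [-0.002, 0.002, -1.0]]
wrist_force: [-0.2, -0.7, 0.2]
gripper_width: 0.0847
gripper_force: 0.0
```

{"method": "move_arm", "body": {
  "targets": "0 0 0 0 55; 0 0 0 0 55; 0 0 0 0 55; 0 0 0 0 55; 0 0 0 0 55; 0 0 0 0 55"
}}

```text
time_s: 26.43
tool_pos: [0.6231, 0.3028, 0.089]
ee_rot: [[-0.95, 0.313, 0.002], [0.313, 0.95, 0.001], [-0.002, 0.002, -1.0]]
wrist_force: [-0.9, -0.1, 6.3]
gripper_width: 0.0639
gripper_force: 33.6
```

{"method": "move_arm", "body": {
  "targets": "0 0 -3 0 55; 0 0 -10 0 55; 0 0 -25 0 55; 0 0 -35 0 55; 0 0 -35 0 55; 0 0 -35 0 55; 0 0 -25 0 55; 0 0 -15 0 55; 0 0 -5 0 55;0 0 0 0 55"
}}

```text
time_s: 27.27
tool_pos: [0.6229, 0.3028, 0.2775]
ee_rot: [[-0.95, 0.313, 0.003], [0.313, 0.95, 0.001], [-0.002, 0.002, -1.0]]
wrist_force: [-0.4, -1.1, -1.0]
gripper_width: 0.0638
gripper_force: 33.5
```

{"method": "move_arm", "body": {
  "targets": "0 0 0 0 55; 0 0 0 0 55; 0 0 0 0 55; 0 0 0 0 55"
}}

```text
time_s: 27.6
tool_pos: [0.6218, 0.3022, 0.2738]
ee_rot: [[-0.95, 0.313, -0.003], [0.313, 0.95, -0.001], [0.002, -0.002, -1.0]]
wrist_force: [-0.2, -0.5, -1.1]
gripper_width: 0.0641
gripper_force: 33.5
```

```bash
python3 - <<'E'
from h import *
go(466,305.1,270); rimseen(.040,"w10")
E
```

```text
t 27.6 pos [621.8 302.2 273.8] w 64.1 joints [26. 33. 16. 73.  0. 44.] tool shift [148.8 -46.1   4.2]
off -4.0 row 221.7
off 0 row 212.5
off 4.0 row 203.0
[(194, np.uint8(23), np.uint8(24), np.uint8(140)), (196, np.uint8(1), np.uint8(175), np.uint8(134)), (198, np.uint8(3), np.uint8(237), np.uint8(125)), (200, np.uint8(1), np.uint8(217), np.uint8(127)), (202, np.uint8(0), np.uint8(221), np.uint8(126)), (204, np.uint8(1), np.uint8(210), np.uint8(131)), (206, np.uint8(0), np.uint8(212), np.uint8(130)), (208, np.uint8(2), np.uint8(223), np.uint8(112)), (210, np.uint8(0), np.uint8(205), np.uint8(132)), (212, np.uint8(1), np.uint8(213), np.uint8(211)), (214, np.uint8(1), np.uint8(214), np.uint8(212)), (216, np.uint8(1), np.uint8(213), np.uint8(211)), (218, np.uint8(1), np.uint8(213), np.uint8(189)), (220, np.uint8(15), np.uint8(23), np.uint8(22)), (222, np.uint8(150), np.uint8(35), np.uint8(22)), (224, np.uint8(0), np.uint8(12), np.uint8(129))]
```

{"method": "move_arm", "body": {
  "targets": "10 -3 0 0 55; 20 -6 0 0 55; 26 -8 0 0 55; 26 -8 0 0 55; 26 -8 0 0 55; 21 -7 0 0 55; 14 -4.5 0 0 55; 6.8 -2 0 0 55; 0 0 0 0 55; 0 0 0 0 55"
}}

```text
time_s: 28.53
tool_pos: [0.4661, 0.3055, 0.2757]
ee_rot: [[-0.95, 0.313, 0.001], [0.313, 0.95, 0.0], [-0.001, 0.001, -1.0]]
wrist_force: [0.3, 0.1, -1.8]
gripper_width: 0.064
gripper_force: 33.5
```

{"method": "move_arm", "body": {
  "targets": "0 0 10 0 55; 0 0 15 0 55; 0 0 10 0 55; 0 0 4 0 55; 0 0 0 0 55; 0 0 0 0 55; 0 0 0 0 55; 0 0 0 0 55"
}}

```text
time_s: 29.2
tool_pos: [0.4661, 0.3055, 0.2372]
ee_rot: [[-0.95, 0.314, 0.001], [0.314, 0.95, 0.001], [-0.001, 0.001, -1.0]]
wrist_force: [-0.5, 0.4, -1.0]
gripper_width: 0.0643
gripper_force: 33.5
```

```bash
python3 - <<'E'
from h import *
snap("wrist","w11"); go(465.8,305.1,208)
E
```

```text
t 29.25 pos [466.  305.5 237.2] w 63.9 joints [ 33.  20. -11.  59.   0.  52.] tool shift [ 0.  -0.5 29.2]
```

View pics/w11.png

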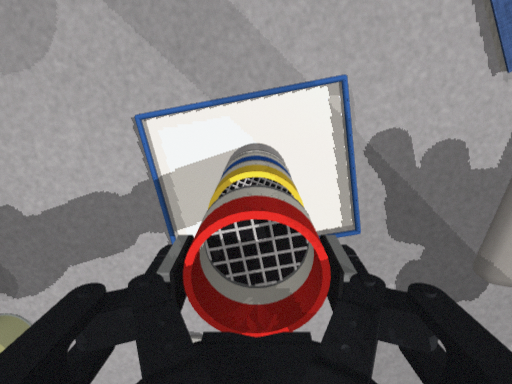

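Red is centred over the tower (yellow ring at about (258,180), red rim at (257,270)). Lowering.

{"method": "move_arm", "body": {
  "targets": "0 -0.4 8 0 55; 0 0 8 0 55; 0 0 5 0 55; 0 0 2 0 55; 0 0 1 0 55; 0 0 1 0 55; 0 0 0 0 55; 0 0 0 0 55"
}}

```text
time_s: 29.92
tool_pos: [0.4655, 0.305, 0.2117]
ee_rot: [[-0.95, 0.313, 0.0], [0.313, 0.95, 0.0], [-0.0, 0.0, -1.0]]
wrist_force: [0.1, 0.2, -1.4]
gripper_width: 0.0635
gripper_force: 33.5
```

{"method": "move_arm", "body": {
  "targets": "0 0 1 0 55; 0 0 1 0 55; 0 0 0 0 55"
}}

```text
time_s: 30.17
tool_pos: [0.4654, 0.3049, 0.2094]
ee_rot: [[-0.95, 0.313, -0.0], [0.313, 0.95, 0.0], [0.0, 0.0, -1.0]]
wrist_force: [-0.1, -0.4, -0.2]
gripper_width: 0.0645
gripper_force: 33.5
```

{"method": "move_arm", "body": {
  "targets": "0 0 1 0 55; 0 0 1 0 55; 0 0 0 0 55"
}}

```text
time_s: 30.42
tool_pos: [0.4655, 0.305, 0.208]
ee_rot: [[-0.95, 0.313, 0.001], [0.313, 0.95, 0.0], [-0.0, 0.001, -1.0]]
wrist_force: [-0.7, -0.7, 3.5]
gripper_width: 0.0638
gripper_force: 33.8
```

{"method": "move_arm", "body": {
  "targets": "0 0 0.7 0 55; 0 0 0.7 0 55; 0 0 0 0 55"
}}

```text
time_s: 30.67
tool_pos: [0.4657, 0.305, 0.208]
ee_rot: [[-0.95, 0.313, 0.002], [0.313, 0.95, 0.001], [-0.001, 0.001, -1.0]]
wrist_force: [-2.9, -1.8, 11.2]
gripper_width: 0.0644
gripper_force: 34.5
```

{"method": "move_arm", "body": {
  "targets": "0 0 -1.5 0 55; 0 0 0 0 85; 0 0 0 0 85; 0 0 0 0 85; 0 0 0 0 85; 0 0 -10 0 85; 0 0 -20 0 85; 0 0 -20 0 85; 0 0 -10 0 85; 0 0 0 0 85"
}}

```text
time_s: 31.5
tool_pos: [0.4668, 0.3058, 0.2706]
ee_rot: [[-0.95, 0.313, 0.005], [0.313, 0.95, 0.003], [-0.004, 0.004, -1.0]]
wrist_force: [0.8, 0.6, -0.3]
gripper_width: 0.0851
gripper_force: 0.0
```

{"method": "move_arm", "body": {
  "targets": "-12 -4 0 0 85; -24 -8 0 0 85; -34 -11 0 0 85; -34 -11 0 0 85; -34 -11 0 0 85; -34 -11 0 0 85; -30 -10 5 0 85; -22 -7 10 0 85; -14.4 -4.7 15 0 85; 0 0 20 0 85"
}}

```text
time_s: 32.33
tool_pos: [0.6705, 0.1534, 0.2159]
ee_rot: [[-0.948, 0.317, 0.002], [0.317, 0.948, -0.001], [-0.002, 0.0, -1.0]]
wrist_force: [-0.3, -0.5, -0.3]
gripper_width: 0.085
gripper_force: 0.0
```

{"method": "move_arm", "body": {
  "targets": "0 0 10 0 85; 0 0 5 0 85; 0 0 0 0 45; 0 0 0 0 45; 0 0 0 0 45; 0 0 0 0 45"
}}

```text
time_s: 32.83
tool_pos: [0.6678, 0.157, 0.2041]
ee_rot: [[-0.95, 0.313, 0.002], [0.313, 0.95, 0.001], [-0.002, 0.001, -1.0]]
wrist_force: [0.2, 0.2, 0.6]
gripper_width: 0.0452
gripper_force: 0.0
```

```bash
python3 - <<'E'
from h import *
fit("wrist",["lid_knob"]); fit("side",["lid_knob"]); go(667.8,156.5,94); marks(["wrist"],["lid_knob"]); snap("side","s12")
E
```

```text
wrist lid_knob 0.8 [666.1 156.8] 0.034
side lid_knob 0.72 [668.9 157.8] 0.093
t 33.03 pos [667.6 156.7 203.4] w 44.8 joints [13. 34.  7. 63. -0. 31.] tool shift [-1.000e-01 -2.000e-01  1.094e+02]
wrist lid_knob 0.83 [663 161  37]
```

View pics/s12.png

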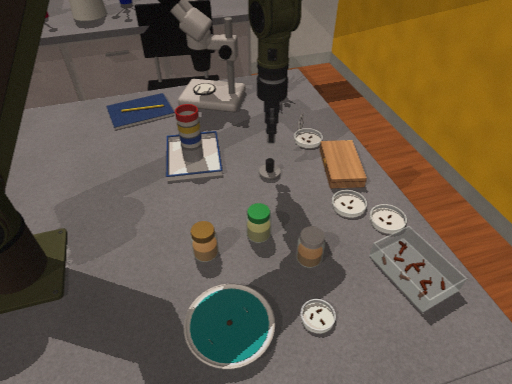

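{"method": "move_arm", "body": {
  "targets": "1.3 0 15 0 45; 0 0 25 0 45; 0 0 25 0 45; 0 0 18 0 45; 0 0 12 0 45; 0 0 8 0 45; 0 0 4 0 45; 0 0 0 0 45; 0 0 0 0 45; 0 0 0 0 45",
  "newtons": 30
}}

```text
time_s: 34.02
tool_pos: [0.6671, 0.157, 0.097]
ee_rot: [[-0.95, 0.313, 0.002], [0.313, 0.95, 0.001], [-0.002, 0.001, -1.0]]
wrist_force: [0.6, -0.2, 1.1]
gripper_width: 0.0451
gripper_force: 0.0
```

{"method": "move_arm", "body": {
  "targets": "0 0 0 0 10; 0 0 0 0 10; 0 0 0 0 10; 0 0 0 0 10; 0 0 0 0 10; 0 0 0 0 10; 0 0 0 0 10"
}}

```text
time_s: 34.6
tool_pos: [0.6668, 0.1569, 0.0967]
ee_rot: [[-0.95, 0.313, 0.002], [0.313, 0.95, 0.0], [-0.002, 0.001, -1.0]]
wrist_force: [-0.7, -0.1, 5.5]
gripper_width: 0.0232
gripper_force: 29.8
```

```bash
python3 - <<'E'
from h import *
go(465.6,305,96); snap("wrist","w13")
E
```

```text
t 34.6 pos [666.8 156.9  96.7] w 23.2 joints [13. 38. -2. 50. -0. 32.] tool shift [237.5  77.6   0.4]
```

View pics/w13.png

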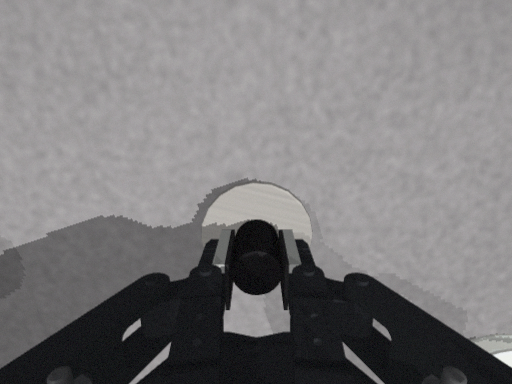

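```bash
python3 - <<'E'
from h import *
rimrow(.0827)
g=cv2.imread("pics/w13.png",0); print([(y,int(g[y,257])) for y in range(172,196)])
E
```

```text
off -4.0 row 190.3
off 0 row 183.2
off 4.0 row 176.0
[(172, 157), (173, 160), (174, 159), (175, 154), (176, 156), (177, 152), (178, 154), (179, 157), (180, 149), (181, 111), (182, 104), (183, 148), (184, 179), (185, 182), (186, 178), (187, 179), (188, 175), (189, 174), (190, 175), (191, 174), (192, 180), (193, 183), (194, 180), (195, 178)]
```

{"method": "move_arm", "body": {
  "targets": "0 0 -3 0 10; 0 0 -10 0 10; 0 0 -22 0 10; 0 0 -30 0 10; 0 0 -30 0 10; 0 0 -30 0 10; 0 0 -30 0 10; 0 0 -22 0 10; 0 0 -12 0 10;0 0 -4 0 10"
}}

```text
time_s: 35.53
tool_pos: [0.6671, 0.157, 0.2923]
ee_rot: [[-0.95, 0.313, 0.005], [0.313, 0.95, 0.001], [-0.004, 0.003, -1.0]]
wrist_force: [0.9, 0.5, -0.1]
gripper_width: 0.023
gripper_force: 29.5
```

{"method": "move_arm", "body": {
  "targets": "0 0 0 0 10; 0 0 0 0 10; 0 0 0 0 10; 0 0 0 0 10; 0 0 0 0 10; 0 0 0 0 10"
}}

```text
time_s: 36.03
tool_pos: [0.6659, 0.1567, 0.2876]
ee_rot: [[-0.95, 0.313, -0.002], [0.313, 0.95, -0.0], [0.001, -0.001, -1.0]]
wrist_force: [-0.9, -0.1, -1.1]
gripper_width: 0.023
gripper_force: 29.5
```

```bash
python3 - <<'E'
from h import *
rimrow(.0827); r=snap("wrist","w14"); g=cv2.imread("pics/w14.png",0); print([(y,int(g[y,257])) for y in range(172,196)]); go(465.6,305,255.7)
E
```

```text
off -4.0 row 190.7
off 0 row 183.6
off 4.0 row 176.4
[(172, 148), (173, 150), (174, 156), (175, 158), (176, 160), (177, 157), (178, 154), (179, 152), (180, 140), (181, 110), (182, 103), (183, 144), (184, 176), (185, 181), (186, 178), (187, 176), (188, 172), (189, 169), (190, 169), (191, 173), (192, 179), (193, 176), (194, 175), (195, 175)]
t 36.13 pos [666.1 156.7 288.1] w 22.8 joints [13. 32. 16. 75.  0. 32.] tool shift [236.8  77.9  32.5]
```

View pics/w14.png

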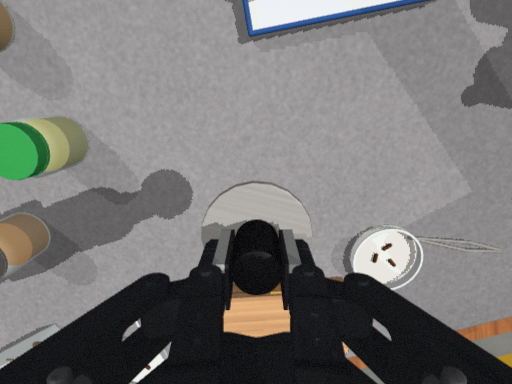

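{"method": "move_arm", "body": {
  "targets": "12 4 0 0 10; 24 8 0 0 10; 32 10.5 0 0 10; 32 10.5 0 0 10; 32 10.5 0 0 10; 32 10.5 0 0 10; 29 9.5 0 0 10; 22 7 0 0 10; 14 4.5 0 0 10; 8.1 2.7 0 0 10"
}}

```text
time_s: 36.97
tool_pos: [0.464, 0.3058, 0.2889]
ee_rot: [[-0.95, 0.312, 0.0], [0.312, 0.95, 0.0], [-0.0, 0.0, -1.0]]
wrist_force: [-0.6, 0.2, -0.3]
gripper_width: 0.0229
gripper_force: 29.5
```

{"method": "move_arm", "body": {
  "targets": "0 0 0 0 10; 0 0 0 0 10; 0 0 0 0 10; 0 0 8 0 10; 0 0 5 0 10; 0 0 0 0 10; 0 0 0 0 10; 0 0 0 0 10; 0 0 0 0 10"
}}

```text
time_s: 37.72
tool_pos: [0.4656, 0.3048, 0.2757]
ee_rot: [[-0.95, 0.314, 0.0], [0.314, 0.95, 0.0], [-0.0, 0.0, -1.0]]
wrist_force: [0.9, 0.1, -1.1]
gripper_width: 0.0231
gripper_force: 29.5
```

```bash
python3 - <<'E'
from h import *
go(465.7,305,255.7); snap("wrist","w15")
E
```

```text
t 37.72 pos [465.6 304.8 275.7] w 23.1 joints [33. 19. -7. 65.  0. 51.] tool shift [-0.   0.2 20. ]
```

View pics/w15.png

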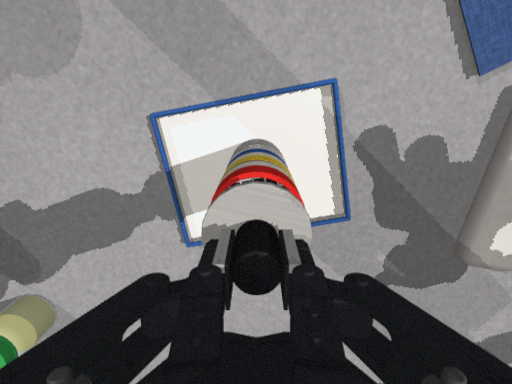

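The lid sits centred over the red rim (both symmetric about column 257). Lowering.

{"method": "move_arm", "body": {
  "targets": "0 0 6 0 10; 0 0 5 0 10; 0 0 3 0 10; 0 0 2 0 10; 0 0 1 0 10; 0 0 0 0 10; 0 0 0 0 10"
}}

```text
time_s: 38.35
tool_pos: [0.4654, 0.3049, 0.2586]
ee_rot: [[-0.95, 0.313, 0.0], [0.313, 0.95, -0.0], [-0.0, 0.0, -1.0]]
wrist_force: [0.3, 0.1, -0.1]
gripper_width: 0.0229
gripper_force: 29.5
```

{"method": "move_arm", "body": {
  "targets": "0 0 1 0 10; 0 0 1 0 10; 0 0 0 0 10"
}}

```text
time_s: 38.6
tool_pos: [0.4654, 0.3049, 0.2565]
ee_rot: [[-0.95, 0.313, 0.0], [0.313, 0.95, -0.0], [-0.0, -0.0, -1.0]]
wrist_force: [0.1, -1.5, -1.0]
gripper_width: 0.0231
gripper_force: 29.5
```

{"method": "move_arm", "body": {
  "targets": "0 0 0.7 0 10; 0 0 0.7 0 10; 0 0 0 0 10"
}}

```text
time_s: 38.85
tool_pos: [0.4655, 0.305, 0.2557]
ee_rot: [[-0.95, 0.313, 0.001], [0.313, 0.95, 0.001], [-0.0, 0.001, -1.0]]
wrist_force: [-0.5, -0.6, 2.9]
gripper_width: 0.023
gripper_force: 29.8
```

{"method": "move_arm", "body": {
  "targets": "0 0 0.7 0 10; 0 0 0.5 0 10; 0 0 0 0 10"
}}

```text
time_s: 39.1
tool_pos: [0.4658, 0.3051, 0.2556]
ee_rot: [[-0.95, 0.313, 0.002], [0.313, 0.95, 0.001], [-0.002, 0.002, -1.0]]
wrist_force: [-1.2, -1.2, 8.3]
gripper_width: 0.0227
gripper_force: 30.5
```

{"method": "move_arm", "body": {
  "targets": "0 0 -1 0 10; 0 0 0 0 50; 0 0 0 0 50; 0 0 0 0 50; 0 0 0 0 50; 0 0 -5 0 50; 0 0 -15 0 50; 0 0 -25 0 50; 0 0 -25 0 50; 0 0 -10 0 50"
}}

```text
time_s: 39.93
tool_pos: [0.4663, 0.3055, 0.3385]
ee_rot: [[-0.95, 0.313, 0.004], [0.313, 0.95, 0.003], [-0.003, 0.004, -1.0]]
wrist_force: [0.3, 0.0, -0.2]
gripper_width: 0.0502
gripper_force: 0.0
```

{"method": "move_arm", "body": {
  "targets": "15 0 0 0 50; 25 0 0 0 50; 25 0 0 0 50; 25 0 0 0 50; 15 0 0 0 50; 0 0 0 0 50; 0 0 0 0 50"
}}

```text
time_s: 40.52
tool_pos: [0.3644, 0.3377, 0.3342]
ee_rot: [[-0.95, 0.312, -0.001], [0.312, 0.95, -0.001], [0.0, -0.001, -1.0]]
wrist_force: [-0.1, 0.3, -0.3]
gripper_width: 0.0499
gripper_force: 0.0
```

```bash
python3 - <<'E'
from h import *
r=snap("side","s16"); im=r["img"][60:200,120:340,::-1]; cv2.imwrite("pics/s16c.png",cv2.resize(im,None,fx=3.5,fy=3.5,interpolation=cv2.INTER_CUBIC)); go(0,0)
E
```

```text
t 40.57 pos [365.2 337.7 334.3] w 50.1 joints [43. 12. -8. 71. -0. 61.] tool shift [ 241.3 -434.9    0.5]
```

View pics/s16c.png

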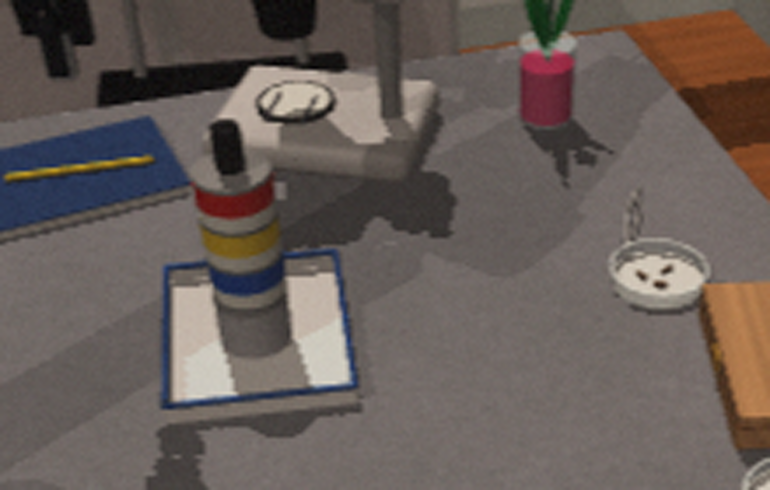

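```bash
python3 -c "
from plant import bot
print(bot.job_done())"
```

```text
the job is handed in; nothing more can be done
None
```

The sieve tower stands in the middle of the drip tray: pan, blue, yellow and red sieves, then the lid, each seated and let go before the next. The job was handed in at about 41 s; no verdict came back.

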